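# Zero the tally counter and present the next slide

## Task

Get the next slide ready for counting: first turn the tally counter's reset knob anticlockwise, fully back to its zero stop, and only then take the slide off its drying stand. Both slide ends are white, but only the frosted label end has a notched corner: grip the slide by the other, un-notched end and hold it up, label face up, with the label about 45 mm in front of the middle of the sloping lit panel and clear of it, the slide parallel to the panel with the label end uppermost. Finish while still holding it there, and leave the other things on the bench where they are.

Things in the scene. Friction and masses are not known exactly. Their poses are not given: they have to be found in the camera images.
- reset_knob (a joint): angle of the black reset knob on the blue tally counter (rad): 0 at its zero stop, growing to 2.0 clockwise seen from above; it stays where it is left (light friction, 0.04 N m). Turn it anticlockwise, seen from above, to go back to 0. It starts between 0.7 and 1.35.
- knob_grip (a point): centre of the knob's upright black grip bar, 48 mm long, 11 mm thick, 26 mm high, on the knob's vertical axis, 76 mm above the bench. Turns with the knob: x runs along the bar to its red pointer end, z is up. At zero the pointer stands at the dial's red mark. Under the bar is a disc of radius 24 mm, its top 62 mm above the bench.
- counter: blue tally counter box, 130 x 110 x 50 mm (x, y, z), fixed to the bench; origin at the centre of its underside; x points from its row of white number windows to the red zero mark of its dial. The knob's axis is 15 mm from the origin along x.
- slide_center (a point): centre (half-way up) of the slide, a rigid plate 100 mm long (x), 40 mm wide (y), 6 mm thick (z), about 50 g: bluish clear middle with a purple spot, a white band 30 mm long at each end. x points to the frosted label end, z out of the label face (up at the start). It lies flat, centred on the stand, its centre 43 mm above the bench, yaw from -2.6 to 2.6 rad.
- slide_label (a point): centre of the frosted label band, 35 mm from slide_center along the slide's x; axes as the slide's. Only this end has a notch: 10 x 10 mm, square, cut from the corner at +x, +y; the two white bands otherwise look alike.
- slide: the slide itself; origin at the centre of its underside, axes as slide_center.
- stand: black drying stand fixed to the bench: a post of radius 18 mm whose top is 40 mm above the bench, on a foot of radius 42 mm, 6 mm high; origin at the centre of its underside. Stand and counter swap sides of the bench from one start to another.
- view_point (a point): the point where the middle of the label is to be held: 45 mm out from the middle of the lit panel, square to it, 133 mm above the bench. Axes are the viewer's (x level, from the low edge of the panel to its high edge, z up).
- viewer: grey light viewer fixed to the bench, white lit panel sloping 30 degrees from level. Panel frame 190 mm wide (y), 140 mm along the slope, 20 mm thick; low edge about 60 mm high, high edge about 130 mm. Origin on the bench below the panel's middle; x level, from the low edge to the high edge, z up.
- brown_bottle: bystander: small amber bottle, radius 15 mm, 60 mm tall; origin at the centre of its underside
- white_bottle: bystander: white bottle, radius 20 mm, 90 mm tall; origin at the centre of its underside
- tip_rack: bystander: blue rack of pipette tips, 85 x 120 x 54 mm; origin at the centre of its underside
- tub: bystander: clear open tub, 240 x 170 x 80 mm; origin at the centre of its underside
- phone: bystander: black telephone lying flat, 150 x 72 x 9 mm; origin at the centre of its underside
- marker: bystander: white and blue marker pen lying flat, 130 x 13 x 12 mm; origin at the centre of its underside
Things that resemble listed ones, but are neither listed nor needed, are in the scene too. What is shaped like the slide but blue or red is not meant.

How it is judged (in metres and radians):
On the way, in this order (a step that is already met when the one before it is completed fails the run):
1. the reset knob is back at its zero stop, the slide still on its stand (value of joint reset_knob below 0.06 rad and distance of slide_center from where it was at the start of the episode below 0.03 m), for 0.2 s.
2. the slide is lifted off its stand in the fingers (height (world z) of slide_center above 0.075 m and contact force between the fingers and slide above 1 N), for 0.2 s.
At the end, for the whole second after the job is handed in: Knob within 0.09 rad of zero; slide held still in the fingers by its un-notched half, off the viewer; label centre within 30 mm of view_point, label end uppermost towards the panel's high edge, slope 15 to 45 degrees, label face up, long axis within 0.27 rad of the panel's slope line (value of joint reset_knob below 0.09 rad and distance between slide_label and view_point below 0.03 m and angle between slide_label's own x axis and vertical between 0.78 and 1.31 rad and angle between slide_label's own z axis and vertical below 0.8 rad and angle between the y axis of slide_label and the y axis of view_point, either way round below 0.27 rad and x of slide_center in the frame of view_point below -0.005 m and x of the grasp point in the frame of slide_center below -0.008 m and contact force between the fingers and slide above 1 N and contact force between slide and viewer below 0.3 N and linear speed of slide below 0.03 m/s); the arm keeps its last pose, push and grip.
It fails at once if a bystander is moved more than 30 mm (distance of any of brown_bottle, white_bottle, tip_rack, tub, phone, marker from where it was at the start of the episode above 0.03 m).
It also fails if it takes over 59 s, if anything falls off the work surface, if the arm or the gripper's body presses on something with over 40 N, if the wrist force passes 120 N, or if a joint passes its speed limit or range.

## Robot

A 6-joint arm with a two-finger parallel gripper is mounted at the origin on the work surface. World frame = base frame: x ahead of the robot, y to its left, z up, the work surface at z = 0. Lengths are in m, angles in degrees, forces in N, time in s.
With the tool pointing down it reaches from about 0.4 to 0.825 m from the base axis. Payload 7 kg.
Tool frame: the origin (TCP) lies on the centre line of the jaws, within the pads' length; the fingertips stand 14 mm ahead of it and the grasp point (between the pads) lies 5 mm behind it; z points along the fingers, x is the direction in which the jaws open and shut, and the axes are right-handed (so a half turn about z gives the same grasp; the last joint's range is limited). The gripper opens to 88 mm and grips with 3 to 60 N. Pads are 19 mm wide; open, the fingers measure 130 mm over their backs; the gripper's body (78 mm by 193 mm) begins 47 mm behind the grasp point.
Start: joints at [80.678, 20.546, 0.682, 0, -70.136, -16.507], TCP at [0.294, 0.608, 0.241] pointing down, gripper open.
Joint ranges: [-176.03, 176.03], [-82.01, 121.73], [-58.28, 71.71], [-173.87, 95.51], [-174.79, -0.11], [-173.66, 173.66]. Speed limits (degrees/s): [136.94, 136.94, 172.46, 180, 180, 180].

## Interface

Orientations are given as [roll, pitch, yaw] about the fixed x, y, z axes, in that order (R = Rz(yaw) Ry(pitch) Rx(roll)).
In Python, from plant import * gives the robot as it stands.
- The arm moves only by the shell command python3 -m handwheel 'ROWS' [OPENING]. ROWS is JSON, a list of rows, each a list of 2 entries, a list of its own where there are three numbers: the shift along the tool's x, y, z each as a share of 0.2 m, from -1 to 1, then the turn, a rotation vector about the tool's x, y, z each as a share of 360 degrees, from -1 to 1. In form: [[[tx, ty, tz], [ax, ay, az]], ...]. A call has 1 to 5 rows; each row is the pose to reach, as a shift and turn from the pose commanded when the call began, along the tool's axes at that moment, turning the shorter way round; what a row does not reach only later rows make up. A row lasts 1/12 s, in which the tool goes at most 41.7 mm and 7.16 degrees, less where a joint would pass 70% of its speed; a pose out of reach is approached as far as the arm can. A call with a number of a shift or a turn outside -1 to 1 is refused whole. A call with a gripper value outside its range is refused whole. OPENING is the closure, from -1 (fully open) to 1 (shut), set as the call begins (- or left out, the last holds). The fingers move at their own pace and stop on an object; the grip force is fixed at half the most. Time passes only in rows, so rows that repeat a pose let the fingers close. It gives the time, the measured TCP pose, the force and the opening at its end, in the units of the state.
- get_obs(): the state, without advancing time (a new reading comes with each control period).
- snapshot(name): name is "scene" or "top"; returns a dict with "color" (480x640x3 uint8, red, green, blue), "z_map" (480x640 float32, m along the optical axis (not along the pixel's ray), 0 where there is no reading), "intrinsics" (3x3 intrinsics, pixels), "rvec" (rotation vector, rad) and "tvec" (3), from world to camera coordinates, as OpenCV has them. Camera axes: x right, y down, z forward; pixel columns grow to the right and rows downward; lengths in m; the calibration is good to about 2 mm. A picture is of the moment at which its call begins.
- close_job(): hands the job in, once; it reports no verdict.
The state is a dict: "clock": time; "joint_pos": joint angles; "qvel": joint speeds; "tau": joint torques, N m; "tool_pos": TCP position; "orientation": TCP orientation; "force": force on the tool from outside, world axes, zero at the start; "moment": the same for the moment, N m; "opening": finger opening in m.
Only numpy, scipy, OpenCV 4.12 (cv2) and the standard library are available. Lean on these libraries where they do the work, as an engineer would, in place of code of your own. Each camera call takes 0.05 s, during which the arm holds its last target. There are 200 camera calls.

## Working session

There is one attempt and no reset: what is moved stays moved. The work goes in short steps, Python scripts to look and compute and a shell command to move; the robot and the scene stay as the last step left them, time stands still between calls to the robot, and variables do not carry over. Pictures are saved under pics/ and viewed, about 8 in all and at most 12, crops included, and the job is handed in when it is done.

```bash
mkdir -p pics; ls
cat > h.py <<'E'
from plant import *
import numpy as np, cv2
from scipy.spatial.transform import Rotation as Ro
def snap(n):
    s=snapshot(n); s['R']=cv2.Rodrigues(np.array(s['rvec'],float))[0]; s['t']=np.array(s['tvec'],float).ravel(); s['K']=np.array(s['intrinsics']); return s
def ray(s,px,z):
    px=np.atleast_2d(px).astype(float); d=np.c_[px,np.ones(len(px))]@np.linalg.inv(s['K']).T@s['R']; c=-s['R'].T@s['t']
    return c+d*((z-c[2])/d[:,2])[:,None]
def cloud(s):
    v,u=np.mgrid[:480,:640]; z=s['z_map']; k=s['K']
    p=np.stack([(u-k[0,2])/k[0,0]*z,(v-k[1,2])/k[1,1]*z,z],-1)
    return (p-s['t'])@s['R']
def save(n,c): cv2.imwrite('pics/'+n,c[...,::-1])
E
python3 - <<'E'
from h import *
for n in('scene','top'):
    s=snap(n); save(n+'0.png',s['color']); print(n,-s['R'].T@s['t'],s['K'][0,0])
print(get_obs())
E
```

```text
pics
scene [1.22080771 0.23701704 1.24879965] 537.2433757584758
top [ 0.45860542 -0.03426503  1.73194722] 541.0076643564677
{'clock': 0.1, 'joint_pos': array([ 8.06774836e+01,  2.05870780e+01,  6.39883244e-01, -1.56177472e-02,
       -7.01369453e+01, -1.65089840e+01]), 'qvel': array([-0.01172621, -0.13686883, -0.05102154,  0.03463866, -0.05781018,
       -0.00408631]), 'tau': array([-1.98305199e-03, -5.84161627e+01,  2.93750256e+01,  7.01553494e+00,
        1.01956030e-02, -4.92726917e-05]), 'tool_pos': array([0.29394692, 0.60717853, 0.23973243]), 'orientation': array([-1.79990166e+02, -8.48438401e-02, -1.15836825e+02]), 'force': array([ 0.02022619, -0.20332712, -0.15102164]), 'moment': array([ 0.04593096,  0.01545709, -0.04308395]), 'opening': 0.08769234007131309}
```

View pics/scene0.png

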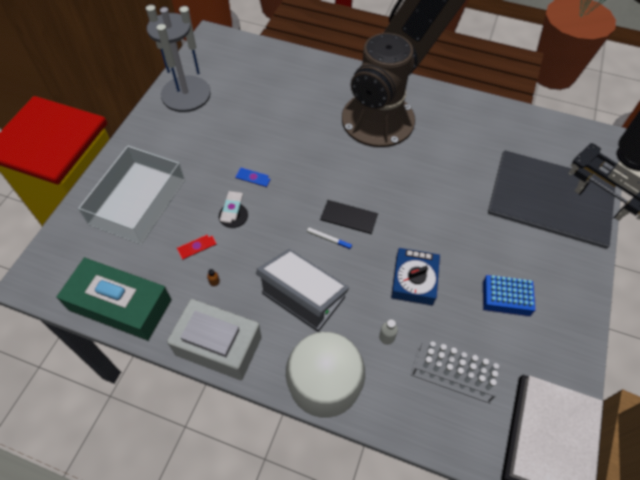

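View pics/top0.png

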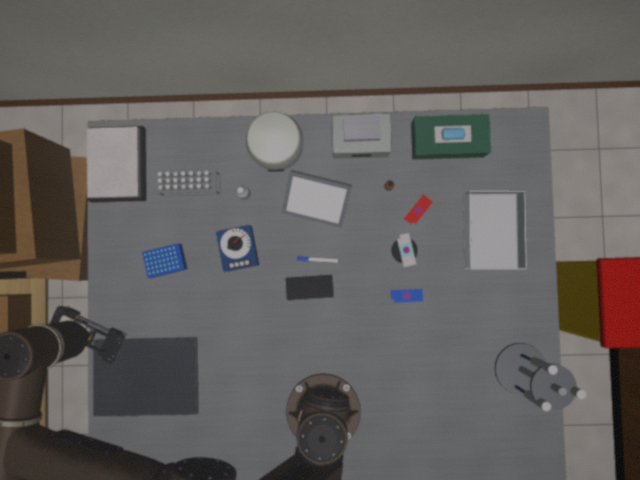

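The images show these slide-like things:
- White slide with a purple spot on the black stand, at top (404,250) and scene (232,207). This is the one I want.
- Red decoy at top (418,209), scene (197,246).
- Blue decoy at top (407,296), scene (253,177).
- Phone at top (310,287).

The counter with the knob is at top (237,247), scene (416,275). The blue tip rack at top (163,260) could be mistaken for it. The viewer is at top (317,198), scene (303,285). The grey box at top (362,135) could be mistaken for the viewer.

I'll take a close crop to check.

Run:
```python
from h import *
a=snap('top');b=snap('scene')
f=lambda s,u,v,r=24:cv2.resize(s['color'][v-r:v+r,u-r:u+r],(390,290) if 0 else (295,295),interpolation=cv2.INTER_CUBIC)
save('crop.png',np.vstack([np.hstack([f(a,404,250),f(a,237,247)]),np.hstack([f(b,232,207),f(b,416,275,30)])]))
```

```text
(no output)
```

View pics/crop.png

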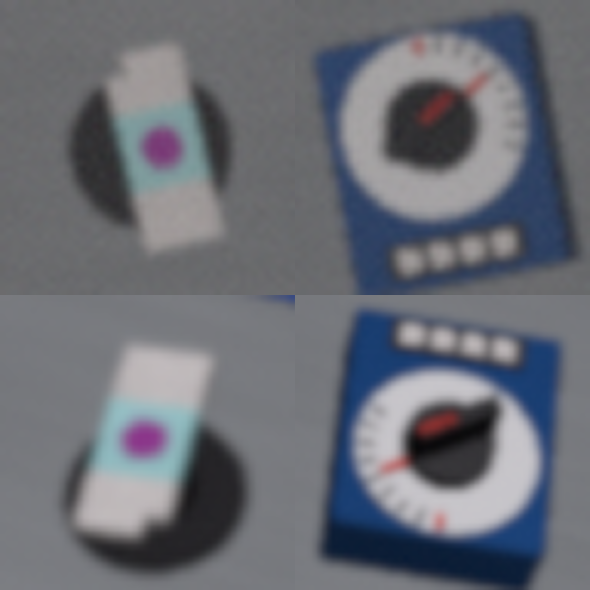

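The crop confirms it. The slide's notch is at its far upper-left corner in the top view, so the label end points away from the robot. The knob pointer sits about 50° clockwise of the zero mark. Next I'll measure.

```bash
cat > meas.py <<'E'
from h import *
def blob(m,c):
    n,l,st,ce=cv2.connectedComponentsWithStats(m.astype(np.uint8)); 
    i=1+np.argmin([np.hypot(*(ce[k]-c))+(st[k,4]<25)*1e3 for k in range(1,n)]); return l==i
def rect(s,m,z):
    c=max(cv2.findContours(m.astype(np.uint8),0,1)[0],key=cv2.contourArea)[:,0]
    w=ray(s,c,z)[:,:2]; r=cv2.minAreaRect((w*1000).astype(np.float32)); return r
E
python3 - <<'E'
from meas import *
for n,cs,ck,cv in(('top',(404,250),(237,247),(317,198)),('scene',(232,207),(416,275),(303,280))):
    s=snap(n); c=s['color'].astype(int); R,G,B=c[...,0],c[...,1],c[...,2]
    V,U=np.mgrid[:480,:640]
    near=lambda p,r:np.hypot(U-p[0],V-p[1])<r
    m=near(cs,26)&((c.max(-1)>140)|((R-G>30)))&~((R<60)&(B>100))
    m=blob(m,cs); print(n,'slide',rect(s,m,.046))
    pur=near(cs,15)&(R-G>40)&(B-G>40); print(' purple',ray(s,[U[pur].mean(),V[pur].mean()],.046))
    blue=near(ck,38)&(B-R>40); print(' box',rect(s,cv2.morphologyEx(blue.astype(np.uint8),3,np.ones((3,3)))>0,.05))
    wh=blob(near(ck,24)&(c.min(-1)>130),ck); h=cv2.convexHull(np.argwhere(wh)[:,::-1].astype(np.int32)); 
    print(' dial',rect(s,cv2.fillConvexPoly(np.zeros((480,640),np.uint8),h,1),.052))
    red=near(ck,26)&(R-G>50)&(R-B>50); k,l,st,ce=cv2.connectedComponentsWithStats(red.astype(np.uint8))
    for i in range(1,k): print(' red',st[i,4],ce[i],ray(s,ce[i],.052)[0],ray(s,ce[i],.089)[0])
    P=cloud(s); q=blob(near(cv,45)&(c.min(-1)>165),cv)&(s['z_map']>0); p=P[q]; mu=p.mean(0)
    nn=np.linalg.svd(p-mu,full_matrices=False)[2][2]; nn*=np.sign(nn[2]); 
    print(' panel',q.sum(),mu,'n',nn,'tilt',np.degrees(np.arccos(nn[2])),'xyaw',np.degrees(np.arctan2(-nn[1],-nn[0])))
    print('  rect',rect(s,q,mu[2]), 'slide z',np.median(P[m][:,2]))
E
```

```text
top slide ((497.88665771484375, -271.888671875), (97.89412689208984, 36.7706298828125), 11.0994291305542)
 purple [[ 0.49849317 -0.27148689  0.046     ]]
 box ((515.8745727539062, 255.8966827392578), (123.83088684082031, 105.72383117675781), 9.753976821899414)
 dial ((531.10888671875, 259.77923583984375), (87.82231903076172, 87.38670349121094), 88.60185241699219)
 red 6 [235.5 240. ] [0.5403705  0.25802093 0.052     ] [0.53856966 0.25158347 0.089     ]Traceback (most recent call last):
  File "<stdin>", line 15, in <module>
IndexError: index 2 is out of bounds for axis 0 with size 1
```

Run:
```python
from meas import *
for n,cs,ck,cv in(('top',(404,250),(237,247),(317,198)),('scene',(232,207),(416,275),(305,278))):
    s=snap(n); c=s['color'].astype(int); R,G,B=c[...,0],c[...,1],c[...,2]
    V,U=np.mgrid[:480,:640]; near=lambda p,r:np.hypot(U-p[0],V-p[1])<r
    print(n,'panel colour',c[cv[1],cv[0]])
    red=near(ck,26)&(R-G>30)&(R-B>30); k,l,st,ce=cv2.connectedComponentsWithStats(red.astype(np.uint8))
    for i in range(1,k): print(' red',st[i,4],ce[i],ray(s,ce[i],.052)[0],ray(s,ce[i],.089)[0])
    P=cloud(s); t=c[cv[1],cv[0]].min()-25; q=blob(cv2.medianBlur((near(cv,45)&(c.min(-1)>t)).astype(np.uint8),3),cv)&(s['z_map']>0); p=P[q]; mu=p.mean(0)
    nn=np.linalg.svd(p-mu,full_matrices=False)[2][2]; nn*=np.sign(nn[2]); 
    print(' panel',q.sum(),mu,'n',nn,'tilt',np.degrees(np.arccos(nn[2])),'xyaw',np.degrees(np.arctan2(-nn[1],-nn[0])))
    print('  rect',rect(s,q,mu[2]))
    if n=='scene':
        m=blob(near(cs,26)&((c.max(-1)>140)|((R-G>30)))&~((R<60)&(B>100)),cs); print('slide',rect(s,m,.046))
```

```text
top panel colour [163 161 162]
 red 2 [232.5 230. ] [0.57185763 0.26690119 0.052     ] [0.5693633  0.26026816 0.089     ]
 red 5 [242.2 236.2] [0.55170865 0.23685713 0.052     ] [0.5496581 0.2308858 0.089    ]
 red 16 [235.625  240.0625] [0.54016557 0.25763301 0.052     ] [0.53836925 0.2512041  0.089     ]
 panel 1882 [0.65512706 0.00399482 0.0955443 ] n [-0.48500107  0.13676871  0.86375244] tilt 30.259445882929004 xyaw -15.74827769599588
  rect ((655.6585083007812, 4.9651336669921875), (167.1195526123047, 105.98178100585938), 74.44573211669922)
scene panel colour [199 196 201]
 red 29 [414.4137931  270.82758621] [0.51938288 0.25165937 0.052     ] [0.54106798 0.25120669 0.089     ]
 red 13 [406.30769231 279.        ] [0.5492636  0.23860677 0.052     ] [0.57002491 0.23855762 0.089     ]
 red 4 [415.  290.5] [0.57272738 0.26736736 0.052     ] [0.59276329 0.26642906 0.089     ]
 panel 1815 [0.65777144 0.0060339  0.09620661] n [-0.48395941  0.1355265   0.86453216] tilt 30.17067324382944 xyaw -15.644207305017405
  rect ((656.497802734375, 3.2333908081054688), (175.6994171142578, 73.51295471191406), 74.4289321899414)
slide ((496.8067321777344, -272.2007751464844), (103.5827407836914, 43.214630126953125), 10.329440116882324)
```

```bash
cat > goal.py <<'E'
# plan: goal.py x y z roll pitch yaw n -> n successive relative calls (shares) to reach the pose
from h import *
import sys
a=list(map(float,sys.argv[1:7])); n=int(sys.argv[7]); o=get_obs()
p0=np.array(o['tool_pos']); r0=Ro.from_euler('xyz',o['orientation'],degrees=True); r1=Ro.from_euler('xyz',a[3:],degrees=True)
rel=(r0.inv()*r1).as_rotvec(); d=(np.array(a[:3])-p0)/n
print('dist',np.linalg.norm(d)*n,'turn',np.degrees(np.linalg.norm(rel)))
for i in range(n):
    r=r0*Ro.from_rotvec(rel*i/n); print(np.round(r.inv().apply(d)/.2,3).tolist(),np.round(rel/n/2/np.pi,4).tolist())
E
python3 goal.py .5305 .2588 .15 180 0 -134 3
```

```text
dist 0.4308561956632541 turn 18.169166373693635
[0.351, -0.608, 0.151] [-0.0, -0.0, 0.0168]
[0.285, -0.642, 0.151] [-0.0, -0.0, 0.0168]
[0.216, -0.668, 0.151] [-0.0, -0.0, 0.0168]
```

```bash
python3 -m handwheel '[[[0.35,-0.61,0.15],[0,0,0.017]],[[0.35,-0.61,0.15],[0,0,0.017]],[[0.35,-0.61,0.15],[0,0,0.017]],[[0.35,-0.61,0.15],[0,0,0.017]]]' -1
python3 -m handwheel '[[[0.285,-0.64,0.15],[0,0,0.017]],[[0.285,-0.64,0.15],[0,0,0.017]],[[0.285,-0.64,0.15],[0,0,0.017]],[[0.285,-0.64,0.15],[0,0,0.017]]]'
python3 -m handwheel '[[[0.215,-0.67,0.15],[0,0,0.017]],[[0.215,-0.67,0.15],[0,0,0.017]],[[0.215,-0.67,0.15],[0,0,0.017]],[[0.215,-0.67,0.15],[0,0,0.017]],[[0.215,-0.67,0.15],[0,0,0.017]]]'
python3 goal.py .5305 .2588 .08 180 0 -134 1
```

```text
clock: 0.68
tool_pos: [0.3745, 0.4876, 0.2096]
orientation: [-180.0, -0.1, -122.0]
force: [-0.1, -0.5, -0.3]
opening: 0.0876
clock: 1.02
tool_pos: [0.453, 0.3715, 0.1796]
orientation: [-180.0, -0.1, -128.2]
force: [0.5, 0.2, 0.3]
opening: 0.0879
clock: 1.43
tool_pos: [0.532, 0.2552, 0.1493]
orientation: [180.0, -0.1, -134.4]
force: [0.2, -0.3, -0.6]
opening: 0.0878
dist 0.06943101251594964 turn 0.4331254924163202
[-0.008, 0.018, 0.347] [0.0, -0.0004, -0.0011]
```

```bash
python3 -m handwheel '[[[-0.008,0.018,0.15],[0,0,0]],[[-0.008,0.018,0.25],[0,0,0]],[[-0.008,0.018,0.345],[0,0,0]],[[-0.008,0.018,0.345],[0,0,0]]]'
python3 -m handwheel '[[[0,0,0],[0,0,0]],[[0,0,0],[0,0,0]],[[0,0,0],[0,0,0]],[[0,0,0],[0,0,0]],[[0,0,0],[0,0,0]]]' 1
python3 -m handwheel '[[[0,0,0],[0,0,0]],[[0,0,0],[0,0,0]],[[0,0,0],[0,0,0]],[[0,0,0],[0,0,0]],[[0,0,0],[0,0,0]]]'
python3 - <<'E'
from h import *
o=get_obs();print(o['moment'],o['force'])
s=snap('scene');save('g.png',cv2.resize(s['color'][220:320,350:480],(780,600),interpolation=2))
E
```

```text
clock: 1.77
tool_pos: [0.5274, 0.2615, 0.0781]
orientation: [179.9, -0.3, -134.2]
force: [-0.6, 0.2, -0.6]
opening: 0.0874
clock: 2.18
tool_pos: [0.5297, 0.263, 0.0827]
orientation: [-180.0, 0.1, -134.2]
force: [-1.8, -0.3, -0.3]
opening: 0.0598
clock: 2.6
tool_pos: [0.5294, 0.2624, 0.0816]
orientation: [-180.0, -0.0, -134.2]
force: [-0.9, -0.5, -0.1]
opening: 0.0264
[ 0.00986104  0.0028826  -0.03266021] [-0.88754664 -0.49128766 -0.12916801]
```

View pics/g.png

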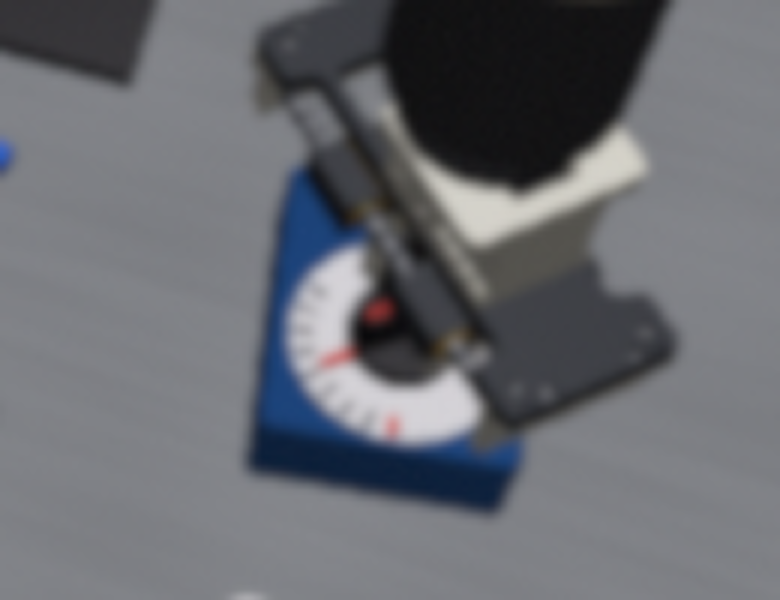

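The fingers straddle the bar at about (400,310) and are still closing.

```bash
python3 -m handwheel '[[[0,0,0],[0,0,0]],[[0,0,0],[0,0,0]],[[0,0,0],[0,0,0]],[[0,0,0],[0,0,0]],[[0,0,0],[0,0,0]]]'
python3 goal.py .5305 .2588 .0805 180 0 -134 1
python3 -m handwheel '[[[0,0,0],[0,0,-0.014]],[[0,0,0],[0,0,-0.028]],[[0,0,0],[0,0,-0.042]],[[0,0,0],[0,0,-0.056]],[[0,0,0],[0,0,-0.07]]]'
python3 -m handwheel '[[[0,0,0],[0,0,-0.014]],[[0,0,0],[0,0,-0.028]],[[0,0,0],[0,0,-0.042]],[[0,0,0],[0,0,-0.056]],[[0,0,0],[0,0,-0.056]]]'
python3 - <<'E'
from h import *
o=get_obs();print(o['moment'],o['force'],o['orientation'],o['joint_pos'])
E
```

```text
clock: 3.07
tool_pos: [0.5298, 0.2631, 0.0816]
orientation: [180.0, 0.1, -134.2]
force: [1.3, 3.8, -1.9]
opening: 0.011
dist 0.004492779430885553 turn 0.19221455439849122
[0.013, -0.018, 0.006] [0.0, 0.0002, -0.0005]
clock: 3.48
tool_pos: [0.5288, 0.2616, 0.0816]
orientation: [180.0, -0.1, -108.7]
force: [-0.9, -2.4, 3.3]
opening: 0.0108
clock: 3.9
tool_pos: [0.5286, 0.2601, 0.0816]
orientation: [179.9, -0.2, -88.5]
force: [-0.6, -5.7, 4.4]
opening: 0.0108
[-2.08651917e+00 -7.15022051e-02  2.29276478e-04] [-0.59396011 -5.70429791  4.38062925] [179.87559311  -0.20318392 -88.52672396] [ 45.24261092  21.18722771 -21.50065852   0.08222716 -47.54253508
  46.17481569]
```

```bash
q(){ python3 -c "
from h import *
o=get_obs();print(np.round(o['moment'],2),np.round(o['orientation'],1))"; }
python3 -m handwheel '[[[0,0,0],[0,0,-0.009]],[[0,0,0],[0,0,-0.018]],[[0,0,0],[0,0,-0.018]],[[0,0,0],[0,0,-0.018]]]';q
python3 -m handwheel '[[[0,0,0],[0,0,-0.008]],[[0,0,0],[0,0,-0.008]],[[0,0,0],[0,0,-0.008]]]';q
python3 -m handwheel '[[[0,0,0],[0,0,-0.008]],[[0,0,0],[0,0,-0.008]],[[0,0,0],[0,0,-0.008]]]';q
```

```text
clock: 4.23
tool_pos: [0.5286, 0.2597, 0.0816]
orientation: [179.8, -0.2, -82.3]
force: [1.2, -7.3, 4.2]
opening: 0.0108
[-2.82 -0.38  0.02] [179.8  -0.2 -82.3]
clock: 4.48
tool_pos: [0.5287, 0.2595, 0.0816]
orientation: [179.8, -0.2, -79.5]
force: [0.9, -8.8, 3.3]
opening: 0.0108
[-3.06 -0.52 -0.21] [179.8  -0.2 -79.5]
clock: 4.73
tool_pos: [0.5286, 0.2596, 0.0816]
orientation: [179.8, -0.2, -76.7]
force: [1.5, -8.2, 3.9]
opening: 0.0115
[-3.11 -0.53 -0.67] [179.8  -0.2 -76.7]
```

The moment about z climbed and the fingers were pushed apart near −79°, which puts the knob at the stop. I'll release, lift and check.

```bash
python3 -m handwheel '[[[0,0,0],[0,0,0.007]],[[0,0,0],[0,0,0.007]],[[0,0,0],[0,0,0.007]],[[0,0,0],[0,0,0.007]],[[0,0,0],[0,0,0.007]]]' -1
python3 -m handwheel '[[[0,0,0],[0,0,0]],[[0,0,0],[0,0,0]],[[0,0,0],[0,0,0]],[[0,0,0],[0,0,0]],[[0,0,0],[0,0,0]]]'
python3 -m handwheel '[[[0,0,-0.2],[0,0,0]],[[0,0,-0.4],[0,0,0]],[[0,0,-0.6],[0,0,0]],[[0,0,-0.8],[0,0,0]],[[0,0,-0.8],[0,0,0]]]'
python3 goal.py .462 -.279 .2 180 0 -79 3
```

```text
clock: 5.15
tool_pos: [0.5293, 0.2625, 0.0815]
orientation: [180.0, -0.0, -79.1]
force: [0.6, 0.6, 1.4]
opening: 0.0387
clock: 5.57
tool_pos: [0.5294, 0.2625, 0.0815]
orientation: [180.0, -0.0, -79.1]
force: [0.8, -0.2, 0.9]
opening: 0.0724
clock: 5.98
tool_pos: [0.5328, 0.2643, 0.2509]
orientation: [-179.3, 0.3, -79.0]
force: [1.4, 1.6, 1.6]
opening: 0.0876
dist 0.5502906810847188 turn 0.7678486889875749
[0.867, 0.289, 0.077] [-0.0007, 0.0003, -0.0]
[0.867, 0.289, 0.08] [-0.0007, 0.0003, -0.0]
[0.867, 0.289, 0.082] [-0.0007, 0.0003, -0.0]
```

```bash
python3 -m handwheel '[[[0.2,0.07,0],[0,0,0]],[[0.4,0.14,0],[0,0,0]],[[0.6,0.2,0],[0,0,0]],[[0.8,0.27,0.05],[0,0,0]],[[0.87,0.29,0.08],[0,0,0]]]'
python3 -m handwheel '[[[0.2,0.07,0],[0,0,0]],[[0.4,0.14,0],[0,0,0]],[[0.6,0.2,0],[0,0,0]],[[0.8,0.27,0.05],[0,0,0]],[[0.87,0.29,0.08],[0,0,0]]]'
python3 - <<'E'
from h import *
a=snap('top');b=snap('scene')
f=lambda s,u,v,r=30:cv2.resize(s['color'][v-r:v+r,u-r:u+r],(390,390),interpolation=2)
save('k.png',np.hstack([f(a,237,247),f(b,416,275)]))
E
```

```text
clock: 6.4
tool_pos: [0.5038, 0.0773, 0.2256]
orientation: [-180.0, 0.0, -79.2]
force: [0.2, -0.6, -1.4]
opening: 0.0876
clock: 6.82
tool_pos: [0.4799, -0.1044, 0.2095]
orientation: [-180.0, -0.0, -79.2]
force: [-1.2, -0.3, -0.5]
opening: 0.0877
```

View pics/k.png

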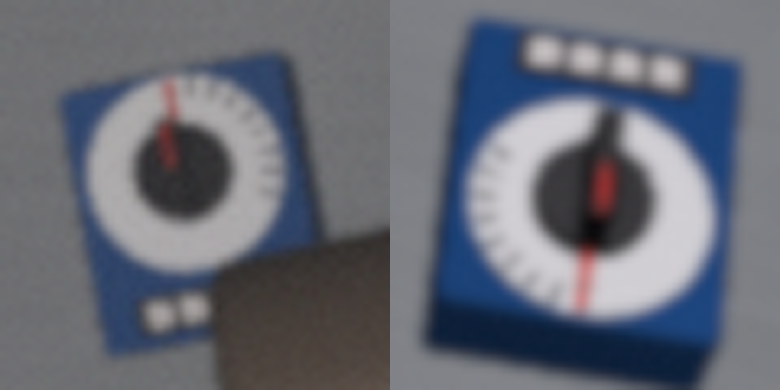

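```bash
python3 goal.py .463 -.2788 .12 180 0 -79.3 1
```

```text
dist 0.19683493578481656 turn 0.11668749621588395
[0.845, 0.243, 0.443] [0.0003, 0.0, -0.0001]
```

The pointer now lies on the red zero mark, merging into one red line at (170,115) on the left and (590,270) on the right. On to the slide.

```bash
python3 -m handwheel '[[[0.2,0.06,0],[0,0,0]],[[0.4,0.12,0.05],[0,0,0]],[[0.6,0.18,0.2],[0,0,0]],[[0.8,0.24,0.4],[0,0,0]],[[0.845,0.245,0.44],[0,0,0]]]'
python3 -m handwheel '[[[0,0,0],[0,0,0]],[[0,0,0],[0,0,0]]]'
python3 goal.py .463 -.2788 .04 180 0 -79.3 1
```

```text
clock: 7.33
tool_pos: [0.4652, -0.2776, 0.1211]
orientation: [-179.9, -0.0, -79.1]
force: [0.8, 1.2, -0.1]
opening: 0.0878
clock: 7.5
tool_pos: [0.464, -0.277, 0.1199]
orientation: [179.8, 0.1, -79.2]
force: [0.2, -0.2, 0.1]
opening: 0.0876
dist 0.0798784668958727 turn 0.22132973794832528
[0.008, 0.005, 0.399] [0.0006, 0.0002, 0.0001]
```

```bash
python3 -m handwheel '[[[0.008,0.005,0.12],[0,0,0]],[[0.008,0.005,0.24],[0,0,0]],[[0.008,0.005,0.34],[0,0,0]],[[0.008,0.005,0.395],[0,0,0]],[[0.008,0.005,0.395],[0,0,0]]]'
python3 -m handwheel '[[[0,0,0],[0,0,0]],[[0,0,0],[0,0,0]],[[0,0,0],[0,0,0]],[[0,0,0],[0,0,0]],[[0,0,0],[0,0,0]]]' 1
python3 -m handwheel '[[[0,0,0],[0,0,0]],[[0,0,0],[0,0,0]],[[0,0,0],[0,0,0]],[[0,0,0],[0,0,0]],[[0,0,0],[0,0,0]]]'
python3 -m handwheel '[[[0,0,0],[0,0,0]],[[0,0,0],[0,0,0]],[[0,0,0],[0,0,0]],[[0,0,0],[0,0,0]],[[0,0,0],[0,0,0]]]'
```

```text
clock: 7.92
tool_pos: [0.4642, -0.2767, 0.0416]
orientation: [179.9, 0.1, -79.0]
force: [-0.3, -0.0, 0.1]
opening: 0.0877
clock: 8.33
tool_pos: [0.4649, -0.2782, 0.0435]
orientation: [-179.9, -0.0, -79.1]
force: [-0.1, 0.2, -0.6]
opening: 0.06
clock: 8.75
tool_pos: [0.4643, -0.2783, 0.0426]
orientation: [-180.0, -0.0, -79.1]
force: [-1.9, 0.5, 0.8]
opening: 0.0395
clock: 9.17
tool_pos: [0.4643, -0.2782, 0.0426]
orientation: [180.0, -0.0, -79.1]
force: [-0.7, -0.2, 1.3]
opening: 0.0397
```

Gripped at 39.7 mm, which matches the 40 mm slide width. I'll lift it and plan the final pose.

```bash
python3 -m handwheel '[[[0,0,-0.1],[0,0,0]],[[0,0,-0.25],[0,0,0]],[[0,0,-0.4],[0,0,0]],[[0,0,-0.6],[0,0,0]],[[0,0,-0.8],[0,0,0]]]'
python3 -m handwheel '[[[0,0,0],[0,0,0]],[[0,0,0],[0,0,0]]]'
python3 - <<'E'
from h import *
import subprocess
y,s=np.radians(-15.7),np.radians(30)
sx=np.array([np.cos(y)*np.cos(s),np.sin(y)*np.cos(s),np.sin(s)]); sy=np.array([-np.sin(y),np.cos(y),0]); sz=np.cross(sx,sy)
R=np.c_[-sy,-sx,-sz]; e=Ro.from_matrix(R).as_euler('xyz',degrees=True); t=np.array([.634,.011,.134])-.069*sx
print(t,e)
pre=t+[0,0,.08]
print(subprocess.run(['python3','goal.py']+[str(v) for v in [*pre,*e]]+['3'],capture_output=True,text=True).stdout)
s=snap('scene');save('l.png',s['color'])
E
```

```text
clock: 9.58
tool_pos: [0.4634, -0.2778, 0.2035]
orientation: [179.9, 0.1, -79.1]
force: [1.7, -0.2, -0.1]
opening: 0.0398
clock: 9.75
tool_pos: [0.4657, -0.2783, 0.2052]
orientation: [-179.7, -0.1, -79.1]
force: [-0.1, -0.1, -1.7]
opening: 0.0395
[0.57647363 0.02716993 0.0995    ] [-150.     0.  -105.7]
dist 0.3259967548626163 turn 39.65409640787231
[-0.465, -0.277, 0.043] [0.027, 0.0064, 0.0241]
[-0.503, -0.195, 0.064] [0.027, 0.0064, 0.0241]
[-0.529, -0.105, 0.069] [0.027, 0.0064, 0.0241]

this script no longer has the robotException ignored in: <_io.TextIOWrapper mode='rw' encoding='UTF-8'>
Traceback (most recent call last):
BrokenPipeError: [Errno 32] Broken pipe
```

```bash
python3 -m handwheel '[[[-0.1,-0.06,0.01],[0.006,0.001,0.005]],[[-0.2,-0.12,0.02],[0.012,0.003,0.01]],[[-0.3,-0.18,0.03],[0.018,0.004,0.016]],[[-0.4,-0.24,0.04],[0.024,0.005,0.021]],[[-0.465,-0.277,0.043],[0.027,0.0064,0.0241]]]'
python3 -m handwheel '[[[-0.1,-0.04,0.01],[0.006,0.001,0.005]],[[-0.2,-0.08,0.02],[0.012,0.003,0.01]],[[-0.3,-0.12,0.04],[0.018,0.004,0.016]],[[-0.4,-0.16,0.05],[0.024,0.005,0.021]],[[-0.5,-0.195,0.064],[0.027,0.0064,0.0241]]]'
python3 -m handwheel '[[[-0.1,-0.02,0.01],[0.006,0.001,0.005]],[[-0.2,-0.04,0.02],[0.012,0.003,0.01]],[[-0.3,-0.06,0.04],[0.018,0.004,0.016]],[[-0.4,-0.08,0.05],[0.024,0.005,0.021]],[[-0.53,-0.105,0.069],[0.027,0.0064,0.0241]]]'
python3 -m handwheel '[[[0,0,0],[0,0,0]],[[0,0,0],[0,0,0]]]'
python3 goal.py .5765 .0272 .0995 -150 0 -105.7 1
python3 -c "
from h import *
s=snap('scene');save('l.png',s['color'])"
```

```text
clock: 10.17
tool_pos: [0.5002, -0.1748, 0.1922]
orientation: [-170.2, -1.5, -88.1]
force: [-0.0, 0.3, 0.1]
opening: 0.0394
clock: 10.58
tool_pos: [0.5369, -0.074, 0.1837]
orientation: [-160.2, -1.5, -97.0]
force: [0.0, -1.3, -1.2]
opening: 0.0397
clock: 11.0
tool_pos: [0.5708, 0.0044, 0.1801]
orientation: [-151.3, -0.6, -104.9]
force: [1.3, -1.7, 0.3]
opening: 0.0397
clock: 11.17
tool_pos: [0.5716, 0.0032, 0.1804]
orientation: [-151.4, -0.7, -104.8]
force: [-0.8, -1.4, -0.9]
opening: 0.0399
dist 0.08451274427141159 turn 1.752516179184317
[-0.127, 0.199, 0.35] [0.0038, -0.0005, 0.003]
```

View pics/l.png

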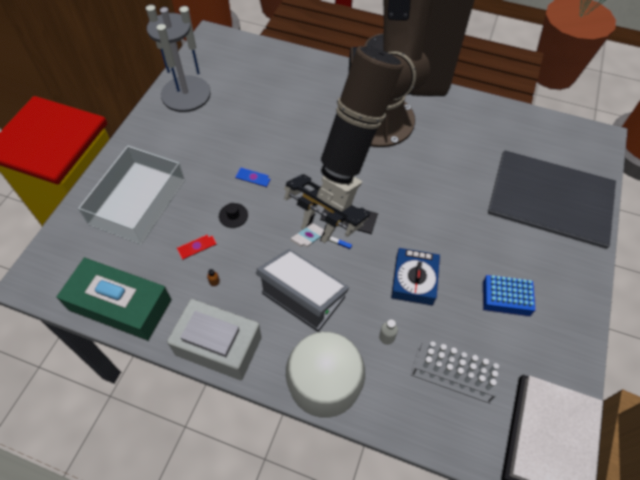

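The slide is held by its robot-side end, with the purple spot at (308,234). It is off the stand at (233,214), and the knob is still at zero at (417,275). Next I'll lower it to the view point.

```bash
python3 -m handwheel '[[[-0.127,0.05,0.09],[0.0038,-0.0005,0.003]],[[-0.127,0.1,0.18],[0.0038,-0.0005,0.003]],[[-0.127,0.15,0.27],[0.0038,-0.0005,0.003]],[[-0.127,0.2,0.35],[0.0038,-0.0005,0.003]],[[-0.127,0.2,0.35],[0.0038,-0.0005,0.003]]]'
python3 -m handwheel '[[[0,0,0],[0,0,0]],[[0,0,0],[0,0,0]],[[0,0,0],[0,0,0]]]'
python3 - <<'E'
from h import *
o=get_obs();print(o['tool_pos'],o['orientation'],o['joint_pos'])
R=Ro.from_euler('xyz',o['orientation'],degrees=True); print('label est',o['tool_pos']+R.apply([0,-.069,0]))
a=snap('top');b=snap('scene')
for s,n in((a,'top'),(b,'scene')):
    c=s['color'].astype(int); V,U=np.mgrid[:480,:640]
    ctr=s['K']@(s['R']@(np.array(o['tool_pos'])+R.apply([0,-.034,0]))+s['t']); ctr=ctr[:2]/ctr[2]
    m=(np.hypot(U-ctr[0],V-ctr[1])<25)&(c[...,0]-c[...,1]>25)&(c[...,2]-c[...,1]>25)
    P=cloud(s)[m]; print(n,'pred px',ctr,'purple px',U[m].mean() if m.any() else None,V[m].mean() if m.any() else None,m.sum(),np.median(P,0) if m.any() else 0)
    l=s['K']@(s['R']@(np.array(o['tool_pos'])+R.apply([0,-.069,0]))+s['t']); print(' label px',l[:2]/l[2])
f=lambda s,u,v,r=40:cv2.resize(s['color'][v-r:v+r,u-r:u+r],(390,390),interpolation=2)
save('f.png',np.hstack([f(a,317,210),f(b,303,265)]))
E
```

```text
clock: 11.63
tool_pos: [0.597, 0.0331, 0.1239]
orientation: [-152.5, -1.0, -106.4]
force: [1.0, 0.1, 0.3]
opening: 0.0395
clock: 11.88
tool_pos: [0.5979, 0.0356, 0.1278]
orientation: [-152.1, -0.9, -106.2]
force: [-0.2, 0.7, -0.6]
opening: 0.0394
[0.59793321 0.03560109 0.12782345] [-152.12190272   -0.91156882 -106.16431201] [  9.06264851   7.7200301  -58.20341703  95.43138194 -12.29633145
 -27.80629186]
label est [0.65665709 0.0191143  0.16008321]
top pred px [307.48749958 207.3737621 ] purple px 307.5 207.78571428571428 28 [0.6247192  0.02728868 0.14717111]
 label px [309.88026342 196.5611901 ]
scene pred px [317.14162097 260.15196442] purple px 317.25925925925924 259.1111111111111 27 [0.62651469 0.02795258 0.14854297]
 label px [309.33532079 266.00256177]
```

View pics/f.png

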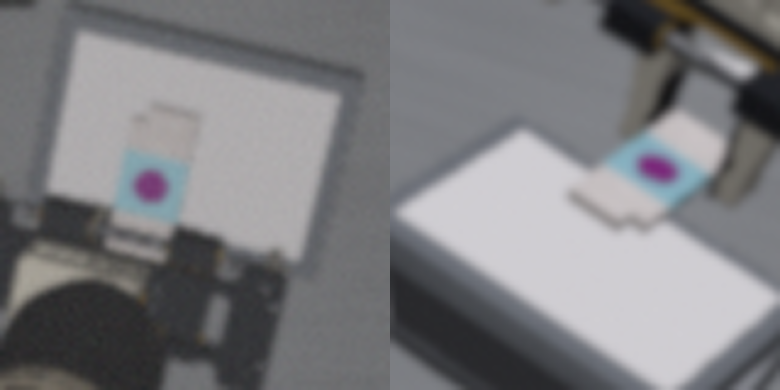

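The arm stopped at joint limits (q3 −58.2°, q4 95.4°), because the 30° tilt this close in folds the elbow fully. The label is about 36 mm off. A smaller slope of about 21° and a slight yaw toward the arm's plane stay well within the limits and ease the reach.

```bash
cat > fin.py <<'E'
import sys,subprocess
from h import *
def tgt(yaw,slope,label):
    y,s=np.radians(yaw),np.radians(slope)
    sx=np.array([np.cos(y)*np.cos(s),np.sin(y)*np.cos(s),np.sin(s)]); sy=np.array([-np.sin(y),np.cos(y),0]); sz=np.cross(sx,sy)
    return np.array(label)-.069*sx, Ro.from_matrix(np.c_[-sy,-sx,-sz]).as_euler('xyz',degrees=True)
t,e=tgt(float(sys.argv[1]),float(sys.argv[2]),list(map(float,sys.argv[3:6])))
sys.argv=['']+[str(v) for v in [*t,*e]]+[sys.argv[6]]
print(t,e); exec(open('goal.py').read()); print(o['joint_pos'])
E
python3 fin.py -10 21 .638 .012 .160 1
```

```text
[0.57456159 0.0231859  0.13527261] [-159.    0. -100.]
dist 0.02744563542206884 turn 9.264738118864383
[0.093, 0.067, -0.076] [-0.019, -0.0094, -0.0147]
[  9.05370118   7.71029665 -58.20697906  95.44016854 -12.28793385
 -27.84553935]
```

```bash
python3 -m handwheel '[[[0.045,0.035,-0.04],[-0.01,-0.005,-0.0075]],[[0.093,0.067,-0.076],[-0.019,-0.0094,-0.0147]],[[0.093,0.067,-0.076],[-0.019,-0.0094,-0.0147]],[[0.093,0.067,-0.076],[-0.019,-0.0094,-0.0147]]]'
python3 fin.py -10 21 .638 .012 .138 1
```

```text
clock: 12.32
tool_pos: [0.5957, 0.0139, 0.1446]
orientation: [-155.8, -1.2, -102.5]
force: [1.5, -1.8, 1.2]
opening: 0.0397
[0.57456159 0.0231859  0.11327261] [-159.    0. -100.]
dist 0.0389050403144566 turn 4.213568362075661
[-0.026, 0.167, 0.096] [-0.0088, -0.0058, -0.0052]
[ 21.42594123   6.75645865 -52.40760195  52.91819929 -17.85745032
   7.25231766]
```

Joints are now off their limits. I'll carry on to the lower target.

```bash
python3 -m handwheel '[[[0,0.04,0],[-0.0088,-0.0058,-0.0052]],[[-0.015,0.08,0.03],[-0.0088,-0.0058,-0.0052]],[[-0.026,0.12,0.06],[-0.0088,-0.0058,-0.0052]],[[-0.026,0.167,0.096],[-0.0088,-0.0058,-0.0052]],[[-0.026,0.167,0.096],[-0.0088,-0.0058,-0.0052]]]'
python3 -m handwheel '[[[0,0,0],[0,0,0]],[[0,0,0],[0,0,0]]]'
python3 fin.py -10 21 .638 .012 .138 1
```

```text
clock: 12.73
tool_pos: [0.5729, 0.0233, 0.111]
orientation: [-159.1, -0.1, -100.0]
force: [-0.9, -1.5, -1.4]
opening: 0.0397
clock: 12.9
tool_pos: [0.5752, 0.0227, 0.1131]
orientation: [-159.0, -0.0, -100.1]
force: [0.8, -0.3, -1.5]
opening: 0.0394
[0.57456159 0.0231859  0.11327261] [-159.    0. -100.]
dist 0.0008616619705816225 turn 0.1119106225831706
[-0.002, 0.003, -0.002] [-0.0001, -0.0002, -0.0002]
[ 22.46973834   8.1892282  -53.62923296  47.99590819 -15.11807766
  12.21947311]
```

```bash
python3 -m handwheel '[[[0,0,0],[0,0,0]],[[0,0,0],[0,0,0]],[[0,0,0],[0,0,0]]]'
python3 - <<'E'
from h import *
o=get_obs(); R=Ro.from_euler('xyz',o['orientation'],degrees=True); f=R.apply
print('qvel',np.abs(o['qvel']).max(),o['opening'],'label est',o['tool_pos']+f([0,-.069,0]),'centre est',o['tool_pos']+f([0,-.034,0]))
a=snap('top');b=snap('scene')
for s,n in((a,'top'),(b,'scene')):
    c=s['color'].astype(int); V,U=np.mgrid[:480,:640]
    q=s['K']@(s['R']@(np.array(o['tool_pos'])+f([0,-.034,0]))+s['t']); q=q[:2]/q[2]
    m=(np.hypot(U-q[0],V-q[1])<25)&(c[...,0]-c[...,1]>25)&(c[...,2]-c[...,1]>25)
    print(n,q,U[m].mean(),V[m].mean(),np.median(cloud(s)[m],0))
save('e.png',np.hstack([cv2.resize(s['color'][160:340,y:y+240],(390,292)) for s,y in((a,190),(b,200))]))
E
```

```text
clock: 13.15
tool_pos: [0.5752, 0.023, 0.1128]
orientation: [-159.0, -0.0, -100.1]
force: [0.0, 0.1, -0.5]
opening: 0.0395
qvel 0.36081412561664394 0.03950816269034281 label est [0.63864735 0.01174685 0.13755876] centre est [0.60648082 0.01746358 0.12500353]
top [311.26028855 214.75026551] 311.3 215.0 [0.60519759 0.01788628 0.13064854]
scene [316.12623982 255.8528845 ] 316.26666666666665 254.96666666666667 [0.60676228 0.01797841 0.12933559]
```

View pics/e.png

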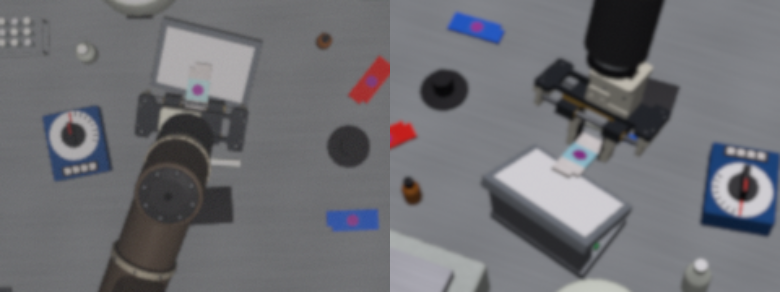

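The slide is held clear above the panel, with the label at about (200,72) in the left view. The knob is at zero at (70,130), and the bystanders are where they were. Handing in.

```bash
python3 -c "
from plant import *
print(close_job())"
```

```text
the job is handed in; nothing more can be done
None
```

I turned the knob anticlockwise to its zero stop, then lifted the slide by its un-notched end, and handed the job in while still holding it at the panel. No verdict was reported.

**Knob:** I felt the stop as a rising moment and the fingers being pushed apart. Both cameras then showed the pointer on the red zero mark.

**Slide position:** the label is at about (0.639, 0.012, 0.138), estimated from the arm pose. The view point measured in the images is about (0.634, 0.011, 0.134), so it is about 6 mm off, against 30 mm allowed. The purple spot agreed with the arm-pose estimate to within about 1 pixel in both views.

**Grip:** 39.5 mm finger opening, about 34 mm from the slide's centre on the un-notched side. The arm is still.

**What did not work at first:** a slide exactly parallel to the panel (30° slope) ran the arm into two joint limits, leaving the label about 36 mm off. I used a 21° slope instead, with the slide turned about 6° from the panel's slope line. Both are inside the limits (15–45° and 0.27 rad), but the slide is not exactly parallel to the panel.

**Bystanders:** those visible in the last picture looked unmoved. I did not measure them, and the tub and most of the tip rack were outside that view.

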